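# Stack two spacers on the assembly spindle in size order

## Robot

A 6-joint arm with a two-finger parallel gripper is mounted at the origin on a cart in front of the work surface, level with it; the furniture and walls round the work are solid. World frame = base frame: x ahead of the robot, y to its left, z up, the work surface at z = 0. Lengths are in m, angles in degrees, forces in N, time in s.
With the tool pointing down it reaches from about 0.3 to 0.75 m from the base axis. Payload 8.5 kg.
Tool frame: the origin (TCP) lies at the very end of the fingers, on their centre line; the grasp point (between the pads) lies 19 mm behind it; x points along the fingers, y is the direction in which the jaws open and shut, and the axes are right-handed (so a half turn about x gives the same grasp; the last joint's range is limited). The gripper opens to 85 mm and grips with 20 to 120 N. Pads are 22 mm wide; open, the fingers measure 114 mm over their backs; the gripper's body (76 mm by 85 mm) begins 54 mm behind the grasp point. The pads swing forward as they close: fully open they stand 13 mm farther back than shut.
Start: joints at [-80.575, 21.807, 74.336, -0, 83.858, -12.336], TCP at [0.204, -0.511, 0.231] pointing down, gripper open.
Joint ranges: [-178.18, 178.18], [-50.72, 133.34], [12.68, 142.11], [-81.47, 261.47], [9.98, 163.14], [-165.26, 165.26]. Speed limits (degrees/s): [136.94, 136.94, 180, 180, 180, 180].

## Interface

Orientations are given as a 3x3 rotation matrix whose columns are the frame's x, y, z axes.
In Python, from rig import env, eyes, close_job gives the robot as it stands.
- The arm moves only by the shell command python3 -m pendant 'ROWS' [OPENING] [FORCE]. ROWS is a JSON object of lists of equal length, an entry for each row: "travel": the shift along the world's x, y, z in mm, a list of three; "delta_rot": the turn, a rotation vector about the world's x, y, z in rad, a list of three. In form: {"travel": [[x, y, z], ...], "delta_rot": [[wx, wy, wz], ...]}. A call has 1 to 20 rows; each row shifts and turns the commanded pose from where the row before left it; what a row does not reach is not made up. A row lasts 1/12 s, in which the tool goes at most 41.7 mm and 7.16 degrees, less where a joint would pass 70% of its speed; a pose out of reach is approached as far as the arm can. A call with a gripper value outside its range is refused whole. OPENING is the finger opening in mm, from 0 to 85.4, set as the call begins (- or left out, the last holds). The fingers move at their own pace and stop on an object; FORCE is the grip in N (left out, the last holds). Time passes only in rows, so rows that do not move let the fingers close. It gives the time, the measured TCP pose, the force and the opening at its end, in the units of the state.
- env.observe(): the state, without advancing time (a new reading comes with each control period).
- eyes.get_image(name): name is "scene" or "top" or "wrist"; returns the picture (384x512x3 uint8, red, green, blue); there is no depth.
- eyes.camera_model(name): a dict with "vfov" (degrees; the focal length in pixels is half the picture's height over the tangent of half this angle, whatever the lens; pixels are square), "cx", "cy" (the principal point, pixels), "pose" (4x4, takes a point from camera to world coordinates). Camera axes: x right, y up, looking along -z (the intrinsics and any distortion apply to the point x, -y, -z); pixel columns grow to the right and rows downward; lengths in m; the calibration is good to about 2 mm. A picture is of the moment at which its call begins: read the wrist's pose just before it. camera_model takes no time and is no camera call; for the wrist camera it gives the pose at the moment of the call.
- close_job(): hands the job in, once; it reports no verdict.
The state is a dict: "time_s": time; "q": joint angles; "qvel": joint speeds; "joint_efforts": joint torques, N m; "position": TCP position; "tool_rot": TCP orientation; "ft_force": force on the tool from outside, world axes, zero at the start; "wrist_torque": the same for the moment, N m; "grip_width": finger opening in m.
Only numpy, scipy, OpenCV 4.12 (cv2) and the standard library are available. Lean on these libraries where they do the work, as an engineer would, in place of code of your own. Each camera call takes 0.05 s, during which the arm holds its last target. There are 200 camera calls.

## Task

Build up the spacer stack on the upright steel spindle: thread the large silver aluminium spacer on first, right down onto the seat, then thread the smaller brass spacer on so that it lies flat on top of it. The blue plastic spacer does not belong in this stack, so leave it lying where it is on the bench.

Things in the scene. Friction and masses are not known exactly. Their poses are not given: they have to be found in the camera images.
- alu_spacer_center (a point): The large spacer: a plain silver aluminium ring lying flat on the bench, outer diameter 60 mm, bore 30 mm, 24 mm high, 0.12 kg. The point is its centre, half-way up (12 mm above its underside); its z axis is the axis of the bore. Grip it from above across its outside. It may lie at any of three places near the spindle.
- brass_spacer_center (a point): The small spacer: a plain yellow brass ring lying flat on the bench, outer diameter 44 mm, bore 28 mm, 24 mm high, 0.11 kg. The point is its centre, half-way up (12 mm above its underside); its z axis is the axis of the bore. Grip it from above across its outside. It may lie at any of the same three places.
- blue_spacer_center (a point): A spacer that is not wanted: a plain blue plastic ring lying flat on the bench, outer diameter 52 mm, bore 29 mm, 24 mm high. The point is its centre, half-way up. It lies at the third of the same places and stays there.
- spindle_seat (a point): Fixed stand: grey base plate 100 x 100 x 8 mm on the bench, a round aluminium seat (68 mm) 2 mm above it, and in the middle an upright steel spindle 16 mm in diameter. The point is on the spindle axis at the seat's upper face, 10 mm above the bench, where the first spacer rests; z points up. The spindle is full size up to 46 mm above the point, then tapers to a 7 mm nose, its top 59 mm above the point.
Mind the look-alikes: they are no part of the job. Leave any green or turquoise look-alike of the part that bears alu_spacer_center alone.

How it is judged (in metres and radians):
On the way, in this order (a step that is already met when the one before it is completed fails the run):
1. the aluminium spacer is threaded on the spindle and lies flat on the seat (horizontal distance between alu_spacer_center and spindle_seat below 0.012 m and z of alu_spacer_center in the frame of spindle_seat between 0.006 and 0.018 m and angle between alu_spacer_center's own z axis and vertical below 0.17 rad), for 0.2 s.
2. then the brass spacer is threaded on and lies flat on the aluminium one (all of step 1 and horizontal distance between brass_spacer_center and spindle_seat below 0.012 m and z of brass_spacer_center in the frame of spindle_seat between 0.03 and 0.042 m and angle between brass_spacer_center's own z axis and vertical below 0.17 rad), for 0.2 s.
At the end, for the whole second after the job is handed in: Both spacers are round the spindle, released and at rest: the aluminium one flat on the seat (centre 12 mm above the seat point, within 6 mm) and the brass one flat on top of it (centre 36 mm above the seat point, within 6 mm), each within 12 mm of the spindle's axis and tilted less than 10 degrees (all of step 2 and contact force between each of alu_spacer, brass_spacer and the fingers below 0.1 N and linear speed of each of alu_spacer, brass_spacer below 0.02 m/s); the robot touches nothing.
It fails at once if the blue spacer is moved more than 30 mm from where it lay (distance of blue_spacer_center from where it was at the start of the episode above 0.03 m).
It also fails if it takes over 51 s, if anything falls off the work surface, if the arm or the gripper's body presses on something with over 40 N, if the wrist force passes 120 N, or if a joint passes its speed limit or range.

## Working session

There is one attempt and no reset: what is moved stays moved. The work goes in short steps, Python scripts to look and compute and a shell command to move; the robot and the scene stay as the last step left them, time stands still between calls to the robot, and variables do not carry over. Pictures are saved under pics/ and viewed, about 8 in all and at most 12, crops included, and the job is handed in when it is done.

```bash
mkdir -p pics; ls; python3 - <<'E'
from rig import env, eyes
import cv2
s=env.observe(); print(s['time_s'],s['position'],s['tool_rot'],s['grip_width'])
for n in("top","scene"):
    im=eyes.get_image(n); cv2.imwrite(f"pics/{n}0.png",im[:,:,::-1]); m=eyes.camera_model(n); print(n,m)
E
```

```text
pics
0.0 [ 0.20385566 -0.51051222  0.23071108] [[-2.16293409e-04  3.70711957e-01 -9.28747866e-01]
 [ 1.44097746e-03 -9.28746808e-01 -3.70711870e-01]
 [-9.99998938e-01 -1.41848728e-03 -3.33305761e-04]] 0.08549842478229004
top {'vfov': 49.46934533612746, 'cx': 253.42952987315212, 'cy': 195.60839322167504, 'pose': array([[-0.01400296,  0.98586567, -0.16695147,  0.3622333 ],
       [-0.99984076, -0.01565278, -0.00857022,  0.14851442],
       [-0.01106234,  0.16680488,  0.98592787,  1.19517058],
       [ 0.        ,  0.        ,  0.        ,  1.        ]])}
scene {'vfov': 44.77319427725433, 'cx': 260.8062814064327, 'cy': 184.77910093141412, 'pose': array([[-0.5207461 ,  0.64779691, -0.55604196, -0.1755481 ],
       [-0.85368841, -0.39993247,  0.33357176,  0.60449319],
       [-0.00629248,  0.64839277,  0.76127999,  1.0323105 ],
       [ 0.        ,  0.        ,  0.        ,  1.        ]])}
```

View pics/top0.png

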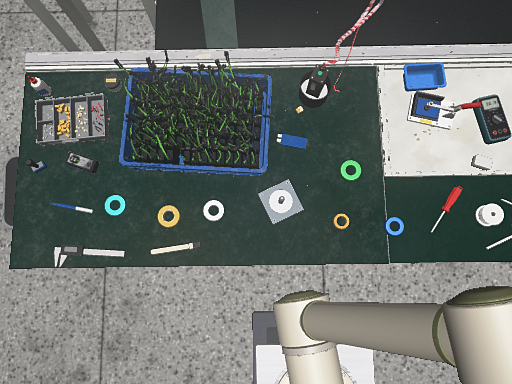

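View pics/scene0.png

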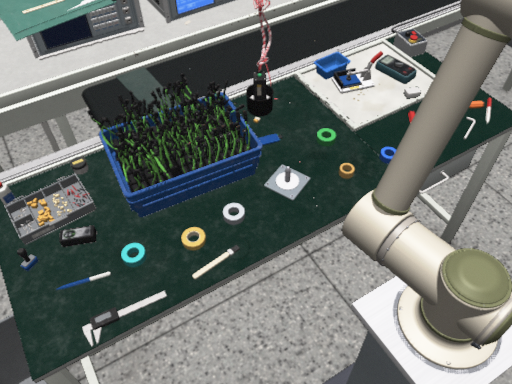

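Candidates for aluminium: pale ring (213,210), white roll (489,214), and turquoise (115,205) and green (350,170) as decoys. For brass: small ring (341,221) or the larger orange ring (168,216). Blue: (395,226). I'll measure them and check one crop.

```bash
cat > h.py <<'E'
import numpy as np
def ray(m,u,v,z,pose=None):
    f=192/np.tan(np.radians(m['vfov']/2)); P=m['pose'] if pose is None else pose
    d=P[:3,:3]@np.array([(u-m['cx'])/f,-(v-m['cy'])/f,-1]); o=P[:3,3]
    return o+d*(z-o[2])/d[2]
def proj(m,p):
    f=192/np.tan(np.radians(m['vfov']/2)); P=m['pose']
    c=P[:3,:3].T@(np.asarray(p)-P[:3,3]); return m['cx']+f*c[0]/-c[2], m['cy']-f*c[1]/-c[2]
E
python3 - <<'E'
from rig import eyes
import cv2,numpy as np
from h import *
m=eyes.camera_model("top")
for n,u,v,z in(("pale",213.5,210,.024),("small",341,221,.024),("orange",168.5,216,.024),("blue",395,226,.024),("seat",281,201,.01),("roll",489,214,.024),("green",350,170,.024)):
    p=ray(m,u,v,z); print(n,p.round(4), 'mm/px',1000*np.linalg.norm(ray(m,u+1,v,z)-p).round(5))
im=cv2.imread("pics/top0.png")
a=cv2.resize(im[185:240,145:305],None,fx=5,fy=5,interpolation=cv2.INTER_CUBIC)
b=cv2.resize(im[185:240,320:480],None,fx=5,fy=5,interpolation=cv2.INTER_CUBIC)
cv2.imwrite("pics/c1.png",np.vstack([a,b]))
E
```

```text
pale [0.521  0.2725 0.024 ] mm/px 2.84
small [ 0.4842 -0.0867  0.024 ] mm/px 2.81
orange [0.5058 0.4001 0.024 ] mm/px 2.84
blue [ 0.4678 -0.2372  0.024 ] mm/px 2.79
seat [0.5459 0.0798 0.01  ] mm/px 2.87
roll [ 0.4976 -0.5028  0.024 ] mm/px 2.79
green [ 0.6307 -0.1197  0.024 ] mm/px 2.87
```

View pics/c1.png

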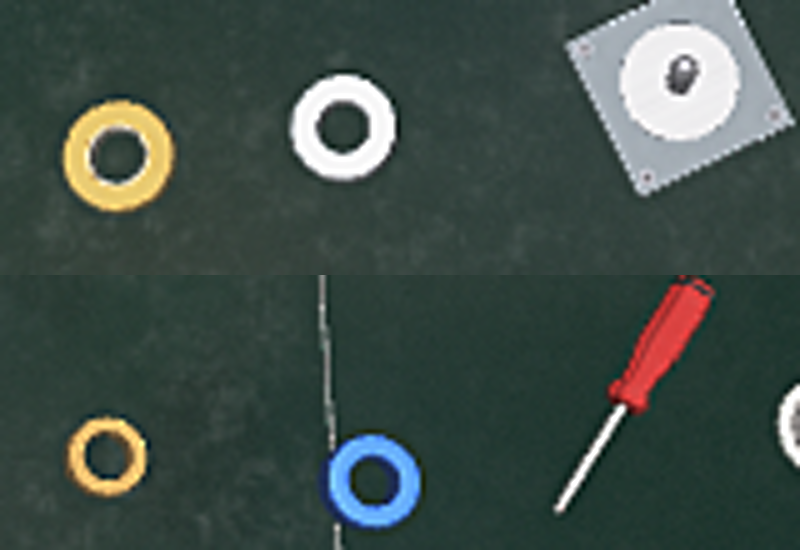

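The pale ring is about 21 px (60 mm), so it is the aluminium spacer. The small ring at (341,221) is about 15.6 px (44 mm), so it is the brass one. Orange (168,216) is a 62 mm tape roll. I'm moving over the aluminium ring.

```bash
python3 -m pendant '{"travel": [[8,20,0],[8,20,0],[15,37,-3],[15,37,-3],[15,37,-3],[15,37,-3],[15,37,-3],[15,37,-3],[15,37,-3],[15,37,-3],[15,37,-3],[15,37,-3],[15,37,-3],[15,37,-3],[15,37,-3],[15,37,-3],[15,37,-3],[15,37,-3],[15,37,-3],[15,37,-3]], "delta_rot": [[0,0,0],[0,0,0],[0,0,0],[0,0,0],[0,0,0],[0,0,0],[0,0,0],[0,0,0],[0,0,0],[0,0,0],[0,0,0],[0,0,0],[0,0,0],[0,0,0],[0,0,0],[0,0,0],[0,0,0],[0,0,0],[0,0,0],[0,0,0]]}' 85
python3 - <<'E'
from rig import env,eyes
from h import *
m=eyes.camera_model("scene")
for n,p in(("pale",(.521,.2725,.024)),("small",(.4842,-.0867,.024)),("seat",(.5459,.0798,.01))): print(n,proj(m,p))
E
```

```text
time_s: 1.77
position: [0.49, 0.1975, 0.1769]
tool_rot: [[-0.001, 0.371, -0.929], [-0.0, -0.929, -0.371], [-1.0, -0.0, 0.001]]
ft_force: [0.5, -1.1, 1.5]
grip_width: 0.085
pale (np.float64(233.93503182267654), np.float64(210.48045019298425))
small (np.float64(347.1504585770135), np.float64(167.69373953247018))
seat (np.float64(287.8794958663358), np.float64(179.84567158270252))
```

```bash
python3 -m pendant '{"travel": [[15,37,-20],[10,25,-20],[6,13,-10],[0,0,0],[0,0,0]], "delta_rot": [[0,0,0],[0,0,0],[0,0,0],[0,0,0],[0,0,0]]}' 85
python3 - <<'E'
from rig import env,eyes
from h import *
import cv2
m=eyes.camera_model("wrist"); im=eyes.get_image("wrist")[:,:,::-1]
cv2.imwrite("pics/w1.png",im)
np.save("w1.npy",m,allow_pickle=True)
print(env.observe()['position'],proj(m,(.521,.2725,.024)),m['pose'][:3,3])
E
```

```text
time_s: 2.18
position: [0.5195, 0.2679, 0.1279]
tool_rot: [[-0.002, 0.372, -0.928], [-0.001, -0.928, -0.372], [-1.0, -0.0, 0.002]]
ft_force: [0.3, 0.1, 0.0]
grip_width: 0.0852
[0.51971267 0.26728945 0.12876803] (np.float64(255.45650299401015), np.float64(182.45662011828037)) [0.59204141 0.29588597 0.26982846]
```

View pics/w1.png

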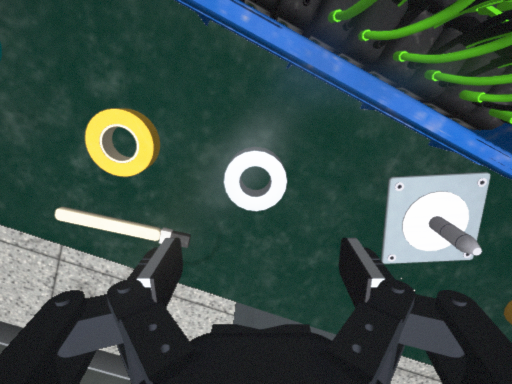

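Ring at (255.5,181), which agrees with the prediction to within 1.5 px. The wrist camera hangs on the tray side, so I'm checking its clearance and the seat position.

```bash
python3 - <<'E'
from rig import env,eyes
from h import *
m=np.load("w1.npy",allow_pickle=True).item(); T=eyes.camera_model("top"); S=eyes.camera_model("scene")
print("ring",ray(m,255.5,181,.024),"seat",ray(m,436,221,.01)); print(env.observe()['q'])
for z in (.0,.05,.08,.1,.13): print(z,[ray(m,u,v,z)[:2].round(3) for u,v in((200,0),(340,75))],'top',ray(T,190,172,z)[:2].round(3),ray(T,268,170,z)[:2].round(3),'scene',ray(S,135,208,z)[:2].round(3),ray(S,200,187,z)[:2].round(3))
E
```

```text
ring [0.52234313 0.27298524 0.024     ] seat [0.54777669 0.08154084 0.01      ]
[ 1.56248062e+01  3.03591726e+01  7.78156070e+01 -1.53833478e-02
  7.18549074e+01  8.38600079e+01]
0.0 [array([0.647, 0.373]), array([0.638, 0.236])] top [0.638 0.345] [0.64  0.115] scene [0.69  0.496] [0.664 0.307]
0.05 [array([0.637, 0.359]), array([0.63 , 0.247])] top [0.626 0.336] [0.629 0.116] scene [0.649 0.501] [0.623 0.321]
0.08 [array([0.631, 0.35 ]), array([0.625, 0.254])] top [0.62  0.331] [0.622 0.117] scene [0.623 0.504] [0.599 0.33 ]
0.1 [array([0.627, 0.345]), array([0.621, 0.258])] top [0.615 0.328] [0.617 0.118] scene [0.607 0.506] [0.583 0.335]
0.13 [array([0.621, 0.336]), array([0.616, 0.265])] top [0.608 0.323] [0.61  0.119] scene [0.581 0.51 ] [0.558 0.344]
```

```bash
python3 -m pendant '{"travel": [[2,5,0],[0,0,0],[0,0,0],[0,0,0],[0,0,0],[0,0,0],[0,0,0],[0,0,0],[0,0,0],[0,0,-17],[0,0,-17],[0,0,-17],[0,0,-17],[0,0,0],[0,0,0]], "delta_rot": [[0,0,0.12],[0,0,0.12],[0,0,0.12],[0,0,0.12],[0,0,0.12],[0,0,0.12],[0,0,0.12],[0,0,0.12],[0,0,0.12],[0,0,0.12],[0,0,0.12],[0,0,0.12],[0,0,0.12],[0,0,0],[0,0,0]]}' 85; python3 -c "
from rig import env;print(env.observe()['q'])"
```

```text
time_s: 3.48
position: [0.522, 0.2719, 0.0614]
tool_rot: [[-0.0, 0.934, 0.356], [-0.0, 0.356, -0.934], [-1.0, -0.0, 0.0]]
ft_force: [-0.2, -0.3, 0.6]
grip_width: 0.0849
[ 1.59973426e+01  3.52287504e+01  8.15240792e+01 -4.37854406e-03
  6.32493978e+01 -4.87521453e+00]
```

Descend to TCP z ≈ 4 mm, then grip.

```bash
python3 -m pendant '{"travel": [[0,0,-16],[0,1,-16],[0,0,-14],[0,0,-8],[0,0,-3],[0,0,0],[0,0,0]], "delta_rot": [[0,0,0],[0,0,0],[0,0,0],[0,0,0],[0,0,0],[0,0,0],[0,0,0]]}' 85
python3 -m pendant '{"travel": [[0,0,0],[0,0,0],[0,0,0],[0,0,0],[0,0,0],[0,0,0],[0,0,0],[0,0,0]], "delta_rot": [[0,0,0],[0,0,0],[0,0,0],[0,0,0],[0,0,0],[0,0,0],[0,0,0],[0,0,0]]}' 50 50
```

```text
time_s: 4.07
position: [0.5225, 0.2738, 0.0048]
tool_rot: [[0.002, 0.933, 0.36], [0.0, 0.36, -0.933], [-1.0, 0.002, 0.0]]
ft_force: [-0.1, 0.1, -0.5]
grip_width: 0.085
time_s: 4.73
position: [0.5223, 0.2739, 0.0048]
tool_rot: [[0.001, 0.933, 0.361], [0.0, 0.361, -0.933], [-1.0, 0.001, 0.0]]
ft_force: [-1.3, -0.7, 6.5]
grip_width: 0.0573
```

```bash
python3 -m pendant '{"travel": [[0,0,5],[0,0,15],[0,0,30],[0,0,30],[0,0,20],[0,0,0],[0,0,0]], "delta_rot": [[0,0,0],[0,0,0],[0,0,0],[0,0,0],[0,0,0],[0,0,0],[0,0,0]]}' 50 60
python3 - <<'E'
from rig import env,eyes
import cv2,numpy as np
im=eyes.get_image("wrist")[:,:,::-1]; s=eyes.get_image("scene")[:,:,::-1]
s=cv2.resize(s[100:260,140:340],(480,384),interpolation=cv2.INTER_CUBIC)
cv2.imwrite("pics/w2.png",np.hstack([im[:,:],s])[:, :].copy() if 0 else cv2.resize(np.hstack([im,s]),(800,310)))
E
```

```text
time_s: 5.32
position: [0.522, 0.2738, 0.1044]
tool_rot: [[0.002, 0.933, 0.361], [0.0, 0.361, -0.933], [-1.0, 0.002, 0.0]]
ft_force: [-1.0, -0.3, -2.1]
grip_width: 0.0569
```

View pics/w2.png

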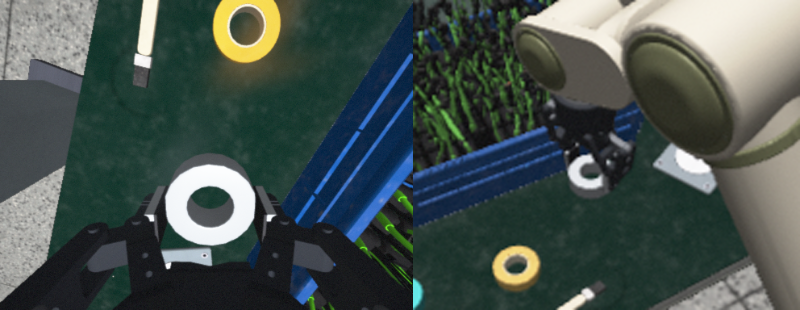

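Ring is held, with its top-face centre at about (260,251) in the wrist image. Computing its true offset in the hand and the vector to the spindle.

```bash
python3 - <<'E'
from rig import env,eyes
from h import *
m=eyes.camera_model("wrist"); s=env.observe()
im=cv2=None
p=s['position']; print(p)
print("held ring",ray(m,260.4,251.5,p[2]+.0192), "expected px",proj(m,p+np.array([0,0,.0192])))
E
```

```text
[0.52116472 0.27347077 0.10242247]
held ring [0.51916718 0.27652384 0.12162247] expected px (np.float64(261.88267675220095), np.float64(257.6136641128945))
```

```bash
python3 -m pendant '{"travel": [[2,-15,0],[4,-30,0],[5,-35,0],[5,-35,0],[5,-35,0],[4,-30,0],[2,-15,0],[0,0,0],[0,0,0],[0,0,0]], "delta_rot": [[0,0,0],[0,0,0],[0,0,0],[0,0,0],[0,0,0],[0,0,0],[0,0,0],[0,0,0],[0,0,0],[0,0,0]]}' 50 60
python3 - <<'E'
from rig import env,eyes
import cv2,numpy as np
from h import *
p=env.observe()['position']; m=eyes.camera_model("wrist")
im=eyes.get_image("wrist")[:,:,::-1]; s=eyes.get_image("scene")[:,:,::-1]
w=im[140:384,110:410]; s=cv2.resize(s[120:220,230:350],(360,300),interpolation=cv2.INTER_CUBIC)
cv2.imwrite("pics/w3.png",np.hstack([cv2.resize(w,(440,358))[:300],s]))
for z in(.010,.046+.010,.069): print(z,proj(m,(.547,.0807,z)))
print(p,proj(m,p+np.array([0,0,.0192])))
E
```

```text
time_s: 6.25
position: [0.5483, 0.0795, 0.1028]
tool_rot: [[-0.002, 0.933, 0.361], [0.0, 0.361, -0.933], [-1.0, -0.002, -0.001]]
ft_force: [0.1, 0.2, -1.3]
grip_width: 0.0569
0.01 (np.float64(260.6496210520559), np.float64(187.89101146039832))
0.056 (np.float64(260.56557807340397), np.float64(206.84007833715393))
0.069 (np.float64(260.534822888734), np.float64(213.7744119420138))
[0.54833745 0.079465   0.10278052] (np.float64(261.91219833368547), np.float64(257.50283577324797))
```

View pics/w3.png

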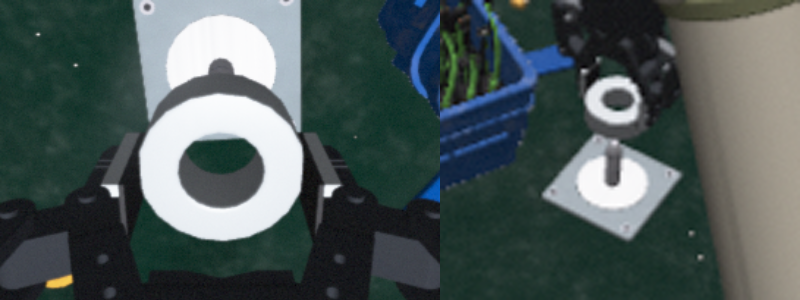

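Ring (261,254) and spindle (261,186) are aligned laterally, and the offset in depth is about 1 mm. Lowering.

```bash
python3 -m pendant '{"travel": [[0,-1,-10],[0,0,-12],[0,0,-12],[0,0,-12],[0,0,-12],[0,0,-12],[0,0,-10],[0,0,-5],[0,0,0],[0,0,0]], "delta_rot": [[0,0,0],[0,0,0],[0,0,0],[0,0,0],[0,0,0],[0,0,0],[0,0,0],[0,0,0],[0,0,0],[0,0,0]]}' 50 60
```

```text
time_s: 7.18
position: [0.5489, 0.0779, 0.0186]
tool_rot: [[-0.0, 0.933, 0.361], [0.0, 0.361, -0.933], [-1.0, -0.0, -0.0]]
ft_force: [-0.1, 0.2, -0.2]
grip_width: 0.0572
```

```bash
python3 -m pendant '{"travel": [[0,0,-2],[0,0,-1],[0,0,0],[0,0,0]], "delta_rot": [[0,0,0],[0,0,0],[0,0,0],[0,0,0]]}' 50 60
python3 -m pendant '{"travel": [[0,0,0],[0,0,0],[0,0,0],[0,0,0],[0,0,0],[0,0,0]], "delta_rot": [[0,0,0],[0,0,0],[0,0,0],[0,0,0],[0,0,0],[0,0,0]]}' 85
python3 -m pendant '{"travel": [[0,0,5],[0,0,15],[0,0,30],[0,0,30],[0,0,25],[0,0,5],[0,0,0],[0,0,0]], "delta_rot": [[0,0,0],[0,0,0],[0,0,0],[0,0,0],[0,0,0],[0,0,0],[0,0,0],[0,0,0]]}' 85
python3 - <<'E'
from rig import env,eyes
import cv2,numpy as np
from h import *
m=eyes.camera_model("wrist")
im=eyes.get_image("wrist")[:,:,::-1]; s=eyes.get_image("scene")[:,:,::-1]
w=im[120:320,130:390]; s=cv2.resize(s[120:220,230:350],(360,300),interpolation=cv2.INTER_CUBIC)
cv2.imwrite("pics/w4.png",np.hstack([cv2.resize(w,(390,300)),s]))
for z in(.034,.069): print(z,proj(m,(.547,.0807,z)))
print(env.observe()['position'])
E
```

```text
time_s: 7.52
position: [0.549, 0.0777, 0.0159]
tool_rot: [[0.0, 0.933, 0.361], [-0.0, 0.361, -0.933], [-1.0, 0.0, 0.0]]
ft_force: [0.1, -0.0, -1.0]
grip_width: 0.0571
time_s: 8.02
position: [0.5489, 0.0777, 0.0157]
tool_rot: [[0.0, 0.933, 0.361], [-0.0, 0.361, -0.933], [-1.0, 0.0, 0.0]]
ft_force: [-0.1, -0.8, -0.5]
grip_width: 0.0846
time_s: 8.68
position: [0.5485, 0.0777, 0.1252]
tool_rot: [[-0.001, 0.933, 0.361], [0.0, 0.361, -0.933], [-1.0, -0.001, -0.0]]
ft_force: [0.3, 0.1, -0.2]
grip_width: 0.085
0.034 (np.float64(261.0373319620347), np.float64(186.58379188106156))
0.069 (np.float64(261.08601702745415), np.float64(200.2521412757501))
[0.54823195 0.07776335 0.12436704]
```

View pics/w4.png

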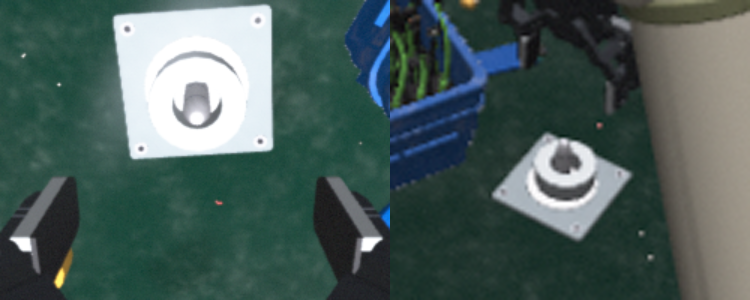

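Aluminium is seated, with ring top at wrist px (261,190) and tip at (261,199); it is about 3 mm off axis, within the 12 mm limit. Now to the brass ring.

```bash
python3 -m pendant '{"travel": [[-6,-15,0],[-12,-30,0],[-13,-35,0],[-13,-35,0],[-12,-30,0],[-8,-19,0],[0,0,0],[0,0,0],[0,0,0]], "delta_rot": [[0,0,0],[0,0,0],[0,0,0],[0,0,0],[0,0,0],[0,0,0],[0,0,0],[0,0,0],[0,0,0]]}' 85
python3 - <<'E'
from rig import env,eyes
import cv2,numpy as np
from h import *
m=eyes.camera_model("wrist"); print(env.observe()['position'])
im=eyes.get_image("wrist")
cv2.imwrite("pics/w5.png",im[:,:,::-1])
h=cv2.cvtColor(im,cv2.COLOR_RGB2HSV)
k=cv2.inRange(h,(12,90,120),(35,255,255))
k[300:]=0
n,l,st,c=cv2.connectedComponentsWithStats(k)
for i in range(1,n):
    if st[i,4]>200: u,v=st[i,0]+st[i,2]/2,st[i,1]+st[i,3]/2; print(st[i],u,v,ray(m,u,v,.024))
print(proj(m,(.484,-.087,.024)))
E
```

```text
time_s: 9.53
position: [0.4848, -0.0857, 0.125]
tool_rot: [[-0.001, 0.933, 0.361], [0.001, 0.361, -0.933], [-1.0, -0.001, -0.001]]
ft_force: [0.3, -0.3, -0.4]
grip_width: 0.0849
[ 0.48481559 -0.08573869  0.12500706]
[ 238  161   48   50 1385] 262.0 186.0 [ 0.48499501 -0.0847479   0.024     ]
(np.float64(260.1335013534381), np.float64(187.7787677528196))
```

View pics/w5.png

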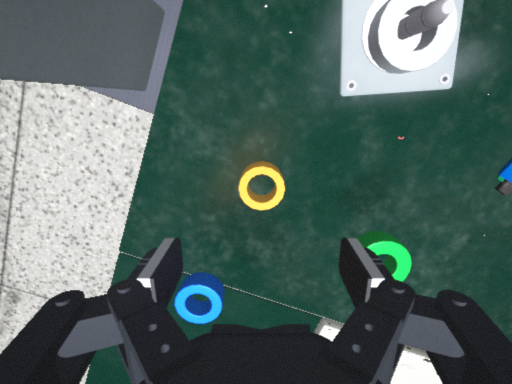

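Brass top face at (262,188), directly below the hand; blue (199,300) and green (388,260) are well clear. Descend and grip.

```bash
python3 -m pendant '{"travel": [[0,0,-12],[0,0,-24],[0,0,-28],[0,0,-24],[0,0,-16],[0,0,-10],[0,0,-6],[0,0,0],[0,0,0]], "delta_rot": [[0,0,0],[0,0,0],[0,0,0],[0,0,0],[0,0,0],[0,0,0],[0,0,0],[0,0,0],[0,0,0]]}' 85
python3 -m pendant '{"travel": [[0,0,0],[0,0,0],[0,0,0],[0,0,0],[0,0,0],[0,0,0],[0,0,0],[0,0,0],[0,0,0],[0,0,0]], "delta_rot": [[0,0,0],[0,0,0],[0,0,0],[0,0,0],[0,0,0],[0,0,0],[0,0,0],[0,0,0],[0,0,0],[0,0,0]]}' 35 60
```

```text
time_s: 10.33
position: [0.4852, -0.0858, 0.0058]
tool_rot: [[0.0, 0.932, 0.362], [-0.0, 0.362, -0.932], [-1.0, 0.0, 0.0]]
ft_force: [0.1, 0.8, -0.0]
grip_width: 0.0848
time_s: 11.17
position: [0.4852, -0.0864, 0.0067]
tool_rot: [[0.001, 0.933, 0.36], [-0.001, 0.36, -0.933], [-1.0, 0.001, 0.001]]
ft_force: [-1.4, 1.1, 9.1]
grip_width: 0.0418
```

```bash
python3 -m pendant '{"travel": [[0,0,5],[0,0,15],[0,0,30],[0,0,30],[0,0,20],[6,15,5],[11,30,0],[13,36,0],[13,36,0],[12,30,0],[7,19,0],[0,0,0],[0,0,0],[0,0,0]], "delta_rot": [[0,0,0],[0,0,0],[0,0,0],[0,0,0],[0,0,0],[0,0,0],[0,0,0],[0,0,0],[0,0,0],[0,0,0],[0,0,0],[0,0,0],[0,0,0],[0,0,0]]}' 35 60
python3 - <<'E'
from rig import env,eyes
import cv2,numpy as np
from h import *
p=env.observe()['position']; m=eyes.camera_model("wrist")
im=eyes.get_image("wrist")[:,:,::-1]; s=eyes.get_image("scene")[:,:,::-1]
w=im[120:320,130:390]; s=cv2.resize(s[120:220,230:350],(360,300),interpolation=cv2.INTER_CUBIC)
cv2.imwrite("pics/w6.png",np.hstack([cv2.resize(w,(390,300)),s]))
for z in(.034,.069): print(z,proj(m,(.547,.0807,z)))
print(p,proj(m,p+np.array([0,0,.018])),'px/mm dz',np.array(proj(m,p+np.array([0.00361,-.00933,.018]))))
E
```

```text
time_s: 12.33
position: [0.5465, 0.0792, 0.1106]
tool_rot: [[-0.001, 0.933, 0.361], [-0.0, 0.361, -0.933], [-1.0, -0.001, -0.0]]
ft_force: [-0.4, -0.5, -0.8]
grip_width: 0.0418
0.034 (np.float64(262.624268988336), np.float64(194.10713868700037))
0.069 (np.float64(262.9417572623641), np.float64(209.96628767923897))
[0.54652929 0.07924439 0.11064882] (np.float64(261.9600555987904), np.float64(256.2304157862254)) px/mm dz [261.93507663 272.76690472]
```

View pics/w6.png

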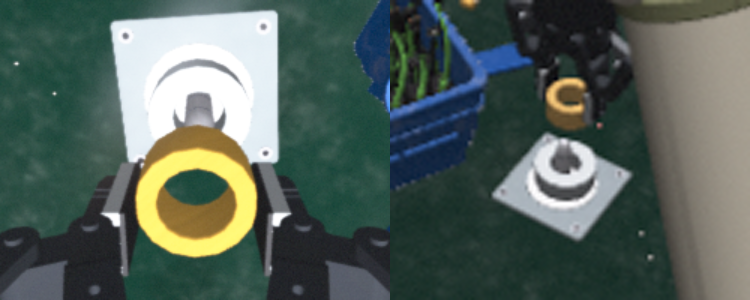

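Brass (261,254) and spindle x ≈ 262.6 line up. Lower.

```bash
python3 -m pendant '{"travel": [[1,0,-8],[0,0,-12],[0,0,-12],[0,0,-12],[0,0,-12],[0,0,-6],[0,0,-4],[0,0,0],[0,0,0]], "delta_rot": [[0,0,0],[0,0,0],[0,0,0],[0,0,0],[0,0,0],[0,0,0],[0,0,0],[0,0,0],[0,0,0]]}' 35 60
```

```text
time_s: 13.18
position: [0.5481, 0.0795, 0.0449]
tool_rot: [[0.0, 0.933, 0.36], [-0.0, 0.36, -0.933], [-1.0, 0.0, 0.0]]
ft_force: [0.2, -0.5, -1.3]
grip_width: 0.0418
```

```bash
python3 -m pendant '{"travel": [[0,0,-2],[0,0,-1.5],[0,0,0],[0,0,0]], "delta_rot": [[0,0,0],[0,0,0],[0,0,0],[0,0,0]]}' 35 60
python3 -m pendant '{"travel": [[0,0,0],[0,0,0],[0,0,0],[0,0,0],[0,0,0],[0,0,0],[0,0,0]], "delta_rot": [[0,0,0],[0,0,0],[0,0,0],[0,0,0],[0,0,0],[0,0,0],[0,0,0]]}' 85
python3 -m pendant '{"travel": [[0,0,5],[0,0,15],[0,0,30],[0,0,30],[0,0,15],[0,0,5],[0,0,0],[0,0,0],[0,0,0]], "delta_rot": [[0,0,0],[0,0,0],[0,0,0],[0,0,0],[0,0,0],[0,0,0],[0,0,0],[0,0,0],[0,0,0]]}' 85
python3 - <<'E'
from rig import env,eyes
import cv2,numpy as np
from h import *
m=eyes.camera_model("wrist")
im=eyes.get_image("wrist")[:,:,::-1]; s=eyes.get_image("scene")[:,:,::-1]
w=im[120:320,130:390]; s=cv2.resize(s[120:220,230:350],(360,300),interpolation=cv2.INTER_CUBIC)
cv2.imwrite("pics/w7.png",np.hstack([cv2.resize(w,(390,300)),s]))
for z in(.034,.058,.069): print(z,proj(m,(.547,.0807,z)))
E
```

```text
time_s: 13.52
position: [0.5479, 0.0797, 0.0413]
tool_rot: [[0.0, 0.933, 0.361], [-0.0, 0.361, -0.933], [-1.0, 0.0, 0.0]]
ft_force: [-0.3, 0.3, -0.2]
grip_width: 0.0419
time_s: 14.1
position: [0.5479, 0.0797, 0.0412]
tool_rot: [[0.0, 0.933, 0.361], [-0.0, 0.361, -0.933], [-1.0, 0.0, 0.0]]
ft_force: [-0.0, -0.4, 0.6]
grip_width: 0.085
time_s: 14.85
position: [0.5472, 0.0798, 0.1398]
tool_rot: [[-0.003, 0.933, 0.361], [0.0, 0.361, -0.933], [-1.0, -0.002, -0.001]]
ft_force: [-0.4, 0.1, 0.4]
grip_width: 0.0851
0.034 (np.float64(261.71462013377936), np.float64(184.37185060767854))
0.058 (np.float64(261.7590590503755), np.float64(192.51500365168198))
0.069 (np.float64(261.7824311714101), np.float64(196.79779839838966))
```

View pics/w7.png

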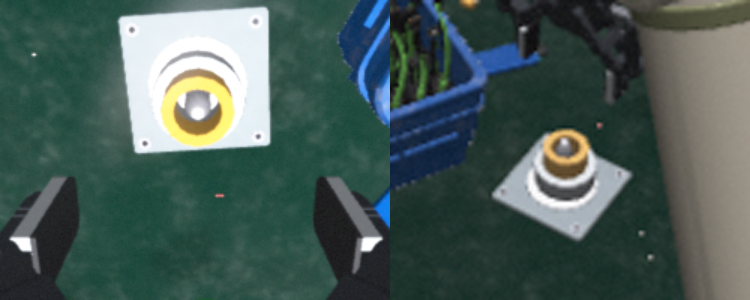

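Brass sits flat at (262,193) against a predicted (262,192.5), and the nose protrudes through it. The hand is clear, so I'm handing in.

```bash
python3 -c "
from rig import close_job; print(close_job())"
```

```text
the job is handed in; nothing more can be done
None
```

The stack is built and handed in at about 15 s of the 51 s allowed. The aluminium spacer is on the seat, and the brass spacer lies flat on top of it.

- **Final position:** The last wrist and scene views show the spindle nose coming through both rings. The brass ring is within about 1 mm of the spindle axis. The aluminium ring sits about 3 mm off the axis, where 12 mm is allowed.
- **At hand-in:** The gripper was open about 100 mm above its release height, with wrist force near zero. I never moved near the blue spacer or the look-alikes.
- **Readings that disagreed:** The gripper read 57 mm on the 60 mm ring and 42 mm on the 44 mm ring. Both rings held firmly and lay level, so I put this down to an offset in the opening reading.
- **Not checked:** I took no further look at the blue spacer after passing it. `close_job` gives no verdict.

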